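# Slide the picture panel under the night light's clip and switch it on

## Robot

A 6-joint arm with a two-finger parallel gripper is mounted at the origin on the work surface. World frame = base frame: x ahead of the robot, y to its left, z up, the work surface at z = 0. Lengths are in m, angles in rad, forces in N, time in s.
With the tool pointing down it reaches from about 0.35 to 0.875 m from the base axis. Payload 15.5 kg.
Tool frame: the origin (TCP) lies at the very end of the fingers, on their centre line; the grasp point (between the pads) lies 19 mm behind it (hold_point_z is the distance from the TCP to the grasp point, in m); z points along the fingers, y is the direction in which the jaws open and shut (so a half turn about z gives the same grasp; the last joint's range is limited). The gripper opens to 85 mm and grips with 20 to 120 N. Pads are 22 mm wide; open, the fingers measure 114 mm over their backs; the gripper's body (76 mm by 85 mm) begins 54 mm behind the grasp point. The pads swing forward as they close: fully open they stand 13 mm farther back than shut.
Start: joints at [-1.23, 0.494, 1.345, -0, 1.302, -0.096], TCP at [0.264, -0.567, 0.231] pointing down, gripper open.
Joint ranges: [-2.91, 2.91], [-0.82, 2.16], [0.22, 2.67], [-1.22, 4.37], [0.12, 2.79], [-3.08, 3.08]. Speed limits (rad/s): [1.89, 1.89, 2.57, 3.01, 3.01, 3.01].

## Interface

Orientations are given as a 3x3 rotation matrix whose columns are the frame's x, y, z axes.
In Python, from rig import read_state, grab_frame, camera_params, job_done, hold_point_z gives the robot as it stands.
- The arm moves only by the tool play_rows, never from a script. Its arguments are lists of equal length, an entry for each row: "delta_pos": the shift along the tool's x, y, z in m, a list of three; "delta_rot": the turn, a rotation vector about the tool's x, y, z in degrees, a list of three; "claw": the finger opening in m, from 0 to 0.0854. In form: {"delta_pos": [[x, y, z], ...], "delta_rot": [[wx, wy, wz], ...], "claw": [claw, ...]}. A call has 1 to 10 rows; each row shifts and turns the commanded pose from where the row before left it, along the tool's axes as they then stand; what a row does not reach is not made up. A row lasts 1/10 s, in which the tool goes at most 50 mm and 8.59 degrees, less where a joint would pass 70% of its speed; a pose out of reach is approached as far as the arm can. A call is refused whole if a number of a shift passes 0.05 or a number of a turn 8.59, either way. A call with a gripper value outside its range is refused whole. The fingers move at their own pace and stop on an object; "newtons" is the grip in N (left out, the last holds). Time passes only in rows, so rows that do not move let the fingers close. It gives the time, the measured TCP pose, the force and the opening at its end, in the units of the state.
- read_state(): the state, without advancing time (a new reading comes with each control period).
- grab_frame(name): name is "side" or "top"; returns (picture, depth): 384x512x3 uint8, red, green, blue; 384x512 float32, m along the optical axis (not along the pixel's ray), 0 where there is no reading.
- camera_params(name): a dict with "intrinsics" (3x3 intrinsics, pixels), "extrinsics" (4x4, takes a point from camera to world coordinates). Camera axes: x right, y down, z forward; pixel columns grow to the right and rows downward; lengths in m; the calibration is good to about 2 mm. A picture is of the moment at which its call begins. camera_params takes no time and is no camera call.
- job_done(): hands the job in, once; it reports no verdict.
The state is a dict: "t": time; "qpos": joint angles; "joint_vel": joint speeds; "joint_efforts": joint torques, N m; "tcp_pos": TCP position; "eef_rot": TCP orientation; "force": force on the tool from outside, world axes, zero at the start; "wrist_torque": the same for the moment, N m; "gripper_width": finger opening in m.
Only numpy, scipy, OpenCV 4.12 (cv2) and the standard library are available. Lean on these libraries where they do the work, as an engineer would, in place of code of your own. Each camera call takes 0.05 s, during which the arm holds its last target.

## Task

Get the star night light ready for the evening: pick up the violet picture panel lying on the mint favor box, lay its front end on the light's raised white tray and slide it towards the star so that its own edge lifts the sprung steel clip, until it is fully home against the stop, straight and centred on the tray, and let go of it. Then flip the red toggle switch beside the tray fully over, towards the star side. Do not press on the clip with the gripper, and leave the box and all other things where they stand.

Things in the scene. Friction and masses are not known exactly. Their poses are not given: they have to be found in the camera images.
- panel: Violet acrylic panel with white dots, stiff, flat: 140 long (x) x 60 wide (y) x 5 mm, about 60 g. Origin: centre of its underside. Ends and faces are alike; either end may go first. Starts flat on the mint box, long way along it (within 0.08 rad, 8 mm off along, 3 mm across); its long edges overhang the box by about 7 mm, so finger tips can grip its 60 mm width from above.
- favor_box: Mint plastic favor box with a lid, loose, about 350 g: 112 (x) x 46 (y) x 40 mm high. Origin: centre of its underside on the table; its x is its long side.
- light: White star night light, fixed to the table. Origin: on the table under the clip's pressing line; x runs along the tray towards the star, y left, z up. Yellow star about 130 mm across, centred at x 108, up to 58 mm high. Upright stop face at x 30 mm, 60 wide, z 35 to 44 mm. Panel fully home has its origin at x -40, y 0, z 35 mm in this frame.
- tray_end (a point): Middle of the top edge of the tray's open end, at light x -130, y 0, z 35 mm. The tray is a solid straight rib 44 mm wide, 35 mm high, running from here to the stop. The panel is wider than the tray, so fingers holding it by its long edges pass down on both sides of the tray, bare table below.
- clip_press (a point): Lowest point (pressing line, middle) of the sprung steel clip: light x 0, y 0, z 35.5 mm when shut, 0.5 mm over the tray. Clip 50 mm wide. From here its lip flares up towards the open end, to x -28, z 47 mm: a panel lying on the tray and pushed in wedges it up. Behind, the clip rises to its hinge at x 42, z 48 mm.
- clip (a joint): Clip opening angle, rad: 0 shut, grows as it lifts, up to 0.6; about 0.11 with the panel flat under it. Its spring presses on the line with about 3 N shut, 3.6 N on the panel; pushing the panel in takes about 5 to 10 N.
- switch (a joint): Toggle lever with red knob, rad: 0 off (leans 0.5 rad from upright away from the star, light -x), 1 fully on (leans 0.5 rad to light +x). Starts between 0 and 0.15. Stays where left; takes about 1.2 N at the knob. Pivot at light x 30, y 115, z 22 mm on a block 70 (x) x 50 x 25 mm high.
- switch_tip (a point): Centre of the toggle's red ball knob, 26 mm across, 50 mm from the pivot (66 mm above the table at either end of its swing, 72 mm when upright).
- ramekin: White ceramic ramekin, bystander, 84 mm across the rim, 45 mm high, loose; origin at the centre of its underside. It swaps places with the favor box.
- ball_center (a point): Centre of a violet rubber ball, 44 mm across, lying in the ramekin.
- slinky: Metal slinky coil standing on end, bystander, 70 mm across, 48 mm high; origin centre of underside.
- candle: Amber glass candle jar with wooden lid, bystander, 68 mm across, 75 mm high; origin centre of underside.
Mind the look-alikes: they are no part of the job. Of the things that look like the panel, the middle-sized one is meant.

How it is judged:
By the outcome, as a careful person would: the job done as asked, in the order asked, and still so for the second after the job is handed in, with the robot touching nothing.
It also fails if it takes over 54 s, if anything falls off the work surface, if the arm or the gripper's body presses on something with over 40 N, if the wrist force passes 120 N, or if a joint passes its speed limit or range.

## Working session

There is one attempt and no reset: what is moved stays moved. The work goes in short steps, Python scripts to look and compute and a tool call to move; the robot and the scene stay as the last step left them, time stands still between calls to the robot, and variables do not carry over. Pictures are saved under pics/ and viewed, and the job is handed in when it is done.

Besides the shell and the picture viewer there is one more tool, called after "Request:" by a JSON object that holds its "op" and its "data", one argument or row to a line. play_rows: Moves the arm, as the interface text tells. Its arguments: {"type":"object","properties":{"delta_pos":{"type":"array","items":{"type":"array","items":{"type":"number"}}},"delta_rot":{"type":"array","items":{"type":"array","items":{"type":"number"}}},"claw":{"type":"array","items":{"type":"number"}},"newtons":{"type":"number"}},"required":["delta_pos","delta_rot","claw"]}

```bash
mkdir -p pics; ls; python3 - <<'E'
from rig import *
import cv2,numpy as np
print(read_state()); print(hold_point_z if not callable(hold_point_z) else hold_point_z())
for n in("top","side"):
    p,d=grab_frame(n); np.savez(f"pics/{n}0.npz",p=p,d=d); cv2.imwrite(f"pics/{n}0.png",cv2.resize(p[:,:,::-1],(800,600),interpolation=cv2.INTER_CUBIC)); print(camera_params(n))
E
```

```text
pics
{'t': 0.0, 'qpos': array([-1.23051748e+00,  4.94162201e-01,  1.34614544e+00, -9.23803132e-06,
        1.30249851e+00, -9.54770173e-02]), 'joint_vel': array([ 7.90642597e-04,  9.47495701e-05, -1.23976238e-03, -1.18973146e-03,
        3.39612439e-04, -8.04688360e-04]), 'joint_efforts': array([ 3.31632553e-03, -8.82155800e+01, -3.83858764e+01,  1.50228097e-04,
        1.03223836e-02, -3.93621724e-05]), 'tcp_pos': array([ 0.26370001, -0.56624086,  0.23070845]), 'eef_rot': array([[ 9.06550239e-01,  4.22097729e-01, -4.13402830e-04],
       [ 4.22097918e-01, -9.06549527e-01,  1.14094831e-03],
       [ 1.06821552e-04, -1.20882344e-03, -9.99999264e-01]]), 'force': array([0.82071933, 1.12349313, 0.28121476]), 'wrist_torque': array([-0.06875712, -0.00591138,  0.00638663]), 'gripper_width': 0.08552029177807235}
0.0187
{'intrinsics': array([[407.3131565 ,   0.        , 252.76556459],
       [  0.        , 407.3131565 , 189.10995184],
       [  0.        ,   0.        ,   1.        ]]), 'extrinsics': array([[ 0.01828525, -0.99446687,  0.10344702,  0.40951741],
       [-0.99979787, -0.01732144,  0.01020762,  0.03419463],
       [-0.00835929, -0.10361276, -0.99458258,  1.04401799],
       [ 0.        ,  0.        ,  0.        ,  1.        ]])}
{'intrinsics': array([[430.57502305,   0.        , 256.33697993],
       [  0.        , 430.57502305, 201.50673306],
       [  0.        ,   0.        ,   1.        ]]), 'extrinsics': array([[-0.99560026, -0.06080884,  0.07129105,  0.43859011],
       [-0.09345272,  0.69987847, -0.70812197,  0.97894046],
       [-0.006835  , -0.71166875, -0.70248193,  0.99399653],
       [ 0.        ,  0.        ,  0.        ,  1.        ]])}
```

View pics/top0.png

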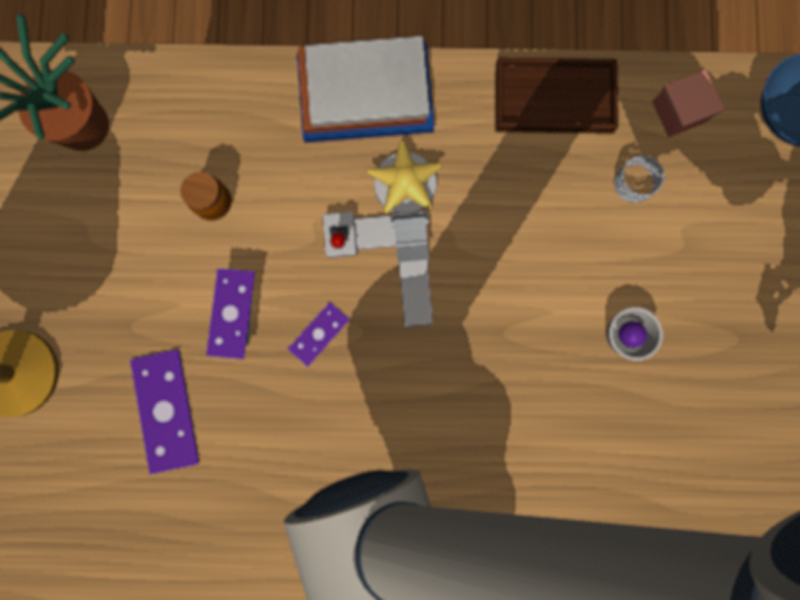

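View pics/side0.png

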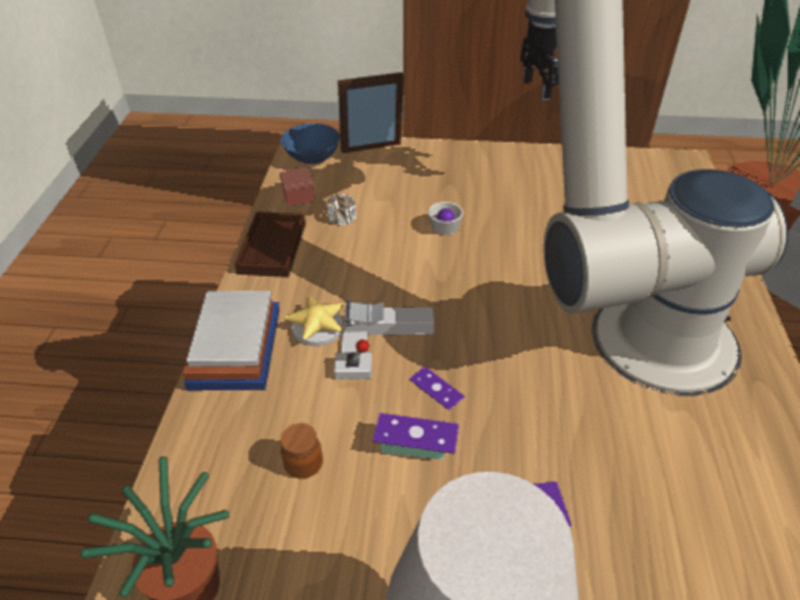

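Three violet dotted panels appear in the top view (800x600): large at (165,410), small at (318,334) and middle-sized at (230,313). In the side view, only the middle one (416,433) lies on the mint box, so that is the one meant. The light has its star at (405,178) and the open tray end at (417,325). The red knob is at (338,240). Next I'll measure and make the confirming crop.

```bash
cat > h.py <<'E'
from rig import *
import cv2,numpy as np
def cloud(n,d):
    c=camera_params(n);K=c['intrinsics'];E=c['extrinsics']
    v,u=np.mgrid[0:d.shape[0],0:d.shape[1]]
    P=np.stack([(u-K[0,2])/K[0,0]*d,(v-K[1,2])/K[1,1]*d,d],-1)
    return P@E[:3,:3].T+E[:3,3]
def rect(pts):
    (c,s,a)=cv2.minAreaRect((pts*1000).astype(np.float32)); return np.round(c,1),np.round(s,1),round(a,2)
E
python3 - <<'E'
from h import *
out=[]
for n in("top","side"):
    z=np.load(f"pics/{n}0.npz");p,d=z['p'],z['d'];W=cloud(n,d)
    hsv=cv2.cvtColor(p,cv2.COLOR_RGB2HSV)
    tab=(np.abs(W[...,2])<.01)&(d>0); print(n,'table z',np.median(W[tab][:,2]))
    # violet comps
    m=((hsv[...,0]>125)&(hsv[...,0]<150)&(hsv[...,1]>100)).astype(np.uint8)
    m=cv2.morphologyEx(m,cv2.MORPH_CLOSE,np.ones((9,9)))
    k,l,s,c=cv2.connectedComponentsWithStats(m)
    for i in range(1,k):
        if s[i,4]<100: continue
        w=W[(l==i)&(d>0)]; zz=np.median(w[:,2]); w=w[abs(w[:,2]-zz)<.008]
        print('violet',np.round(c[i]*800/512),'z',round(zz,4),rect(w[:,:2]))
    r=(((hsv[...,0]<5)|(hsv[...,0]>176))&(hsv[...,1]>200)&(hsv[...,2]>80))&(d>0)
    w=W[r]; w=w[w[:,2]>.045]; print('red',len(w),w.mean(0),w.min(0),w.max(0))
    X,Y,Z=W[...,0],W[...,1],W[...,2]
    # tray
    g=(abs(Z-.035)<.005)&(d>0)&(hsv[...,1]<60)
    k,l,s,c=cv2.connectedComponentsWithStats(g.astype(np.uint8))
    for i in range(1,k):
        if s[i,4]>80: 
            w=W[l==i]; print('tray?',np.round(c[i]*800/512),s[i,4],np.median(w[:,2]),rect(w[:,:2]))
    crop={'top':(110,130,240,250),'side':(190,180,310,310)}[n]
    a=p[crop[1]:crop[3],crop[0]:crop[2],::-1]
    a=cv2.resize(a,(400,int(400*a.shape[0]/a.shape[1])),interpolation=cv2.INTER_CUBIC); out.append(cv2.copyMakeBorder(a,0,600-a.shape[0],0,0,cv2.BORDER_CONSTANT))
cv2.imwrite('pics/crop1.png',np.hstack(out))
E
```

```text
top table z -0.00019852783010487762
violet [230. 313.] z 0.045 (array([481.8, 304.5]), array([ 59.6, 137.8]), 84.51)
violet [318. 334.] z 0.0036 (array([453.3, 169.1]), array([ 42.5, 101.3]), 49.75)
violet [633. 334.] z 0.0434 (array([ 460.4, -331. ]), array([37. , 39.4]), 0.87)
violet [164. 411.] z 0.0069 (array([325.1, 415.2]), array([186.8,  79.8]), 13.17)
red 49 [0.59512403 0.13436789 0.07806974] [0.5858676  0.12718377 0.07217791] [0.60446852 0.14157221 0.08309708]
tray? [415. 293.] 710 0.03466755149057621 (array([519.7,  12.6]), array([102.4,  43.6]), 6.38)
tray? [648. 330.] 84 0.03573319028254163 (array([ 467.3, -350.8]), array([72. , 36.8]), 20.38)
side table z 0.00015574478980251438
violet [422. 419.] z 0.0439 (array([482.9, 302. ]), array([ 63.6, 138.2]), 86.45)
violet [554. 495.] z 0.0063 (array([241.7, 388. ]), array([29.3, 82. ]), 37.01)
red 17 [0.59597047 0.13980305 0.07676625] [0.58939033 0.13504785 0.06854563] [0.60298234 0.1442919  0.08534513]
tray? [403. 316.] 372 0.03523234356562488 (array([558.8,  16.4]), array([176.2,  49.9]), 7.91)
tray? [660. 350.] 171 0.03514363493962436 (array([24.7, 50.3]), array([ 77.2, 179.1]), 65.32)
```

View pics/crop1.png

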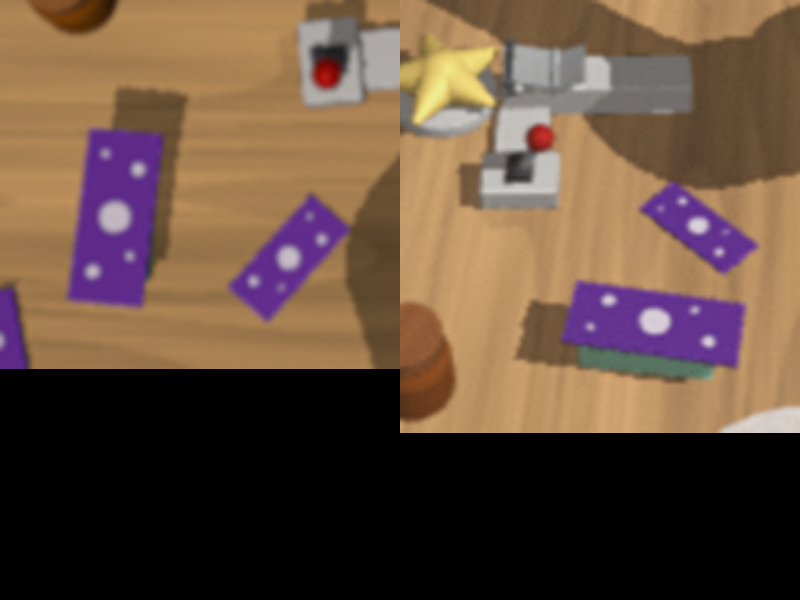

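The crop confirms it. The middle panel overhangs the mint box, and the other two violet panels lie flat on the table. Next I'll refine the light's pose from its tray edges.

```bash
cat >> h.py <<'E'
def proj(n,P):
    c=camera_params(n);K=c['intrinsics'];E=c['extrinsics']
    q=(np.asarray(P)-E[:3,3])@E[:3,:3]; q=q@K.T
    return q[...,:2]/q[...,2:]
def edge_pts(n,p,A,B,nrm,N=25,half=.008,M=41):
    """subpixel max-gradient offset (m) along world dir nrm across segment A-B"""
    g=cv2.GaussianBlur(p.astype(np.float32),(0,0),0.7)
    t=np.linspace(0,1,N)[:,None,None]; o=np.linspace(-half,half,M)
    P=A+(B-A)*t+nrm*o[None,:,None]
    uv=proj(n,P).astype(np.float32)
    s=cv2.remap(g,uv[...,0],uv[...,1],cv2.INTER_CUBIC)
    G=np.linalg.norm(np.gradient(s,axis=1),axis=2)
    G=G**2; res=(G*o).sum(1)/G.sum(1); pk=o[G.argmax(1)]
    return t[:,0,0],res,pk
def fitl(t,y):
    k=np.ones(len(t),bool)
    for _ in range(4):
        c=np.polyfit(t[k],y[k],1); r=abs(y-np.polyval(c,t)); k=r<max(2.0*np.median(r[k]),2e-4)
    return c,r[k].std(),k.sum()
E
python3 - <<'E'
from h import *
p=np.load("pics/top0.npz")['p']
def refine(c,yaw,L,w,z,x0,x1):
  for it in range(3):
    e=np.array([np.cos(yaw),np.sin(yaw),0]);f=np.array([-e[1],e[0],0]);C=np.array([*c,z])
    r=[]
    for s in(1,-1):
        A=C+e*x0+f*s*w/2;B=C+e*x1+f*s*w/2
        t,res,pk=edge_pts('top',p,A,B,f); cc,sd,k=fitl(t,pk); r.append((cc,sd,k))
    print([ (np.round(a*1000,2),round(sd*1000,2),k) for a,sd,k in r])
    sl=np.mean([a[0] for a,_,_ in r])/(x1-x0); mid=np.mean([np.polyval(a,.5) for a,_,_ in r])
    ends=[]
    for s in (1,-1):
        A=C+e*s*L/2-f*w*.35;B=C+e*s*L/2+f*w*.35
        t,res,pk=edge_pts('top',p,A,B,e); ends.append(np.median(pk))
    yaw+=sl; c=c+f[:2]*(mid)+e[:2]*np.mean(ends)
    print('c',np.round(c*1000,1),'yaw',np.degrees(yaw),'ends',np.round(np.array(ends)*1000,1))
  return c,yaw
print('tray');c,y=refine(np.array([.5197,.0126]),np.radians(6.4),.102,.044,.035,-.046,.046)
e=np.array([np.cos(y),np.sin(y)]); print('light origin',c+e*.079)
print('panel');refine(np.array([.4818,.3045]),np.radians(-5.5),.14,.06,.045,-.06,.06)
E
```

```text
tray
[(array([ 1.4 , -0.84]), np.float64(0.27), np.int64(17)), (array([-0.11, -0.6 ]), np.float64(0.32), np.int64(25))]
c [520.7  12.3] yaw 6.800031347730998 ends [1.6 0.4]
[(array([-2.99,  1.65]), np.float64(0.19), np.int64(15)), (array([-1.5 ,  0.63]), np.float64(0.21), np.int64(17))]
c [520.7  12.3] yaw 5.400791789160439 ends [ 0.4 -0.4]
[(array([ 2.65, -1.07]), np.float64(0.26), np.int64(16)), (array([ 0.44, -0.29]), np.float64(0.13), np.int64(13))]
c [520.7  12.4] yaw 6.362987916518371 ends [ 0.4 -0.4]
light origin [0.59924094 0.02117885]
panel
[(array([ 1.89, -1.04]), np.float64(0.36), np.int64(24)), (array([ 1.93, -1.45]), np.float64(0.25), np.int64(17))]
c [481.6 304.2] yaw -4.588592724045848 ends [-0.4  0. ]
[(array([-0.66,  0.41]), np.float64(0.27), np.int64(25)), (array([ 0.32, -0.3 ]), np.float64(0.27), np.int64(18))]
c [481.6 304.2] yaw -4.66803609437785 ends [-0.4  0.4]
[(array([-0.09, -0.01]), np.float64(0.25), np.int64(21)), (array([ 0.86, -0.38]), np.float64(0.18), np.int64(12))]
c [481.6 304.2] yaw -4.4826163960469705 ends [-0.4  0.4]
```

```bash
python3 - <<'E'
from h import *
p=np.load("pics/top0.npz")['p'][120:215,195:290,::-1]
cv2.imwrite('pics/light.png',cv2.resize(p,(600,600),interpolation=cv2.INTER_CUBIC))
E
```

```text
(no output)
```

View pics/light.png

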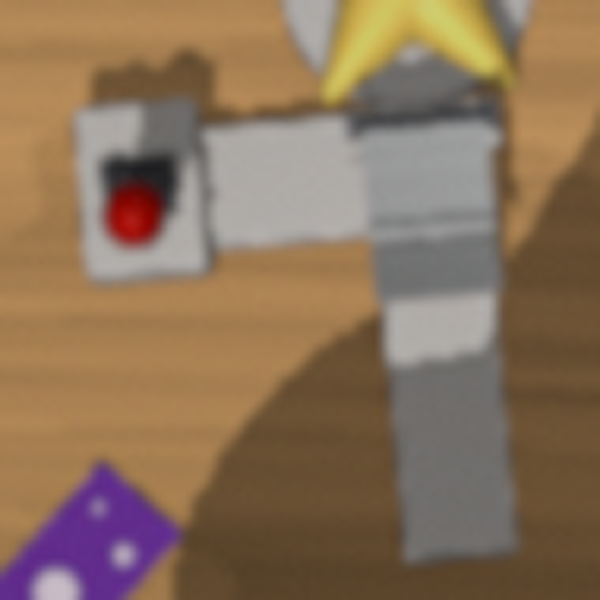

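```bash
python3 - <<'E'
from h import *
z=np.load("pics/top0.npz");p,d=z['p'],z['d'];W=cloud('top',d);hsv=cv2.cvtColor(p,cv2.COLOR_RGB2HSV)
X,Y,Z=W[...,0],W[...,1],W[...,2]
box=(X>.4)&(X<.8)&(Y>-.08)&(Y<.2)
st=box&(hsv[...,0]>20)&(hsv[...,0]<35)&(hsv[...,1]>130)&(Z>.03)&(X>.62)
w=W[st];print('star',st.sum(),w.mean(0)); c,r=cv2.minEnclosingCircle((w[:,:2]*1000).astype(np.float32)); print(c,r)
b=box&(Z>.019)&(Z<.031)&(hsv[...,1]<70)&(Y>.08);w=W[b];print('block',b.sum(),np.median(w[:,2]),rect(w[:,:2]))
# base disc
dsk=box&(X>.62)&(Z>.004)&(Z<.03)
w=W[dsk&(hsv[...,1]<70)];print('disc',len(w),np.median(w[:,2]));print(cv2.minEnclosingCircle((w[:,:2]*1000).astype(np.float32)))
L=np.array([.5993,.0210])
for yd in(5.5,6,6.5,7):
    y=np.radians(yd);R=np.array([[np.cos(y),-np.sin(y)],[np.sin(y),np.cos(y)]])
    C=np.array([.5207,.01235]); L=C+R@[.079,0]
    print(yd,'star',L+R@[.108,0],'blk',L+R@[.03,.115],L)
E
```

```text
star 833 [0.70241141 0.03259475 0.04492022]
(704.4424438476562, 33.46059799194336) 63.00840759277344
block 390 0.024621074746857152 (array([615.4, 138.3]), array([71.3, 49.4]), 6.16)
disc 866 0.015062772437587024
((718.6336669921875, 84.3893051147461), 125.20439910888672)
5.5 star [0.70683909 0.03027316] blk [0.61817592 0.13726775] [0.5993363  0.01992181]
6 star [0.70667559 0.03189682] blk [0.61708211 0.13811362] [0.59926723 0.02060775]
6.5 star [0.70649794 0.033519  ] blk [0.61598096 0.13894991] [0.59919218 0.02129305]
7 star [0.70630613 0.03513957] blk [0.61487256 0.13977657] [0.59911115 0.02197768]
```

Request:
{"op": "play_rows", "data": {
  "delta_pos": [
    [0,0,0],
    [0,0,0],
    [0,0,0],
    [0,0,0],
    [0.02,-0.044,0],
    [0.02,-0.044,0],
    [0.02,-0.044,0],
    [0.02,-0.044,0],
    [0.02,-0.044,0],
    [0.02,-0.044,0]
  ],
  "delta_rot": [
    [0,0,7.5],
    [0,0,7.5],
    [0,0,7.5],
    [0,0,7.5],
    [0,0,0],
    [0,0,0],
    [0,0,0],
    [0,0,0],
    [0,0,0],
    [0,0,0]
  ],
  "claw": [0.085,0.085,0.085,0.085,0.085,0.085,0.085,0.085,0.085,0.085],
  "newtons": 40
}}

```text
t: 1.1
tcp_pos: [0.407, -0.3123, 0.2312]
eef_rot: [[0.996, -0.088, -0.0], [-0.088, -0.996, 0.0], [-0.0, -0.0, -1.0]]
force: [1.2, -1.3, -0.2]
gripper_width: 0.0847
```

Request:
{"op": "play_rows", "data": {
  "delta_pos": [
    [0,-0.048,0],
    [0,-0.048,0],
    [0,-0.048,0],
    [0,-0.048,0],
    [0,-0.048,0],
    [0,-0.048,0],
    [0,-0.048,0],
    [0,-0.048,0],
    [0,-0.048,0],
    [0,-0.048,0]
  ],
  "delta_rot": [
    [0,0,0],
    [0,0,0],
    [0,0,0],
    [0,0,0],
    [0,0,0],
    [0,0,0],
    [0,0,0],
    [0,0,0],
    [0,0,0],
    [0,0,0]
  ],
  "claw": [0.085,0.085,0.085,0.085,0.085,0.085,0.085,0.085,0.085,0.085]
}}

```text
t: 2.1
tcp_pos: [0.4482, 0.1661, 0.2312]
eef_rot: [[0.996, -0.088, -0.0], [-0.088, -0.996, -0.0], [-0.0, 0.0, -1.0]]
force: [1.3, -0.8, 0.3]
gripper_width: 0.0851
```

Request:
{"op": "play_rows", "data": {
  "delta_pos": [
    [0,-0.035,0],
    [0,-0.035,0],
    [0,-0.035,0.03],
    [0,-0.033,0.035],
    [0,0,0.035],
    [0,0,0.02],
    [0,0,0],
    [0,0,0]
  ],
  "delta_rot": [
    [0,0,0],
    [0,0,0],
    [0,0,0],
    [0,0,0],
    [0,0,0],
    [0,0,0],
    [0,0,0],
    [0,0,0]
  ],
  "claw": [0.085,0.085,0.085,0.085,0.085,0.085,0.085,0.085]
}}

```text
t: 2.9
tcp_pos: [0.4608, 0.3015, 0.1116]
eef_rot: [[0.996, -0.088, -0.0], [-0.088, -0.996, -0.0], [-0.0, 0.0, -1.0]]
force: [1.1, -0.1, 0.9]
gripper_width: 0.0848
```

```bash
python3 - <<'E'
from h import *
s=read_state();print(s['tcp_pos'],s['eef_rot'][:2,0],s['qpos'])
for n in("top","side"):
    p,d=grab_frame(n);np.savez(f"pics/{n}1.npz",p=p,d=d)
    c=proj(n,np.array([.47,.3,.06])); x,y=int(c[0]),int(c[1]);h=75
    cv2.imwrite(f"pics/{n}1.png",cv2.resize(p[max(0,y-h):y+h,max(0,x-h):x+h,::-1],(600,600),interpolation=cv2.INTER_CUBIC))
E
```

```text
[0.4608039  0.30146656 0.11164419] [ 0.99614168 -0.08775902] [ 4.70895257e-01  5.39244525e-01  1.66169425e+00 -1.40177616e-05
  9.41034286e-01  2.12957188e+00]
```

View pics/top1.png

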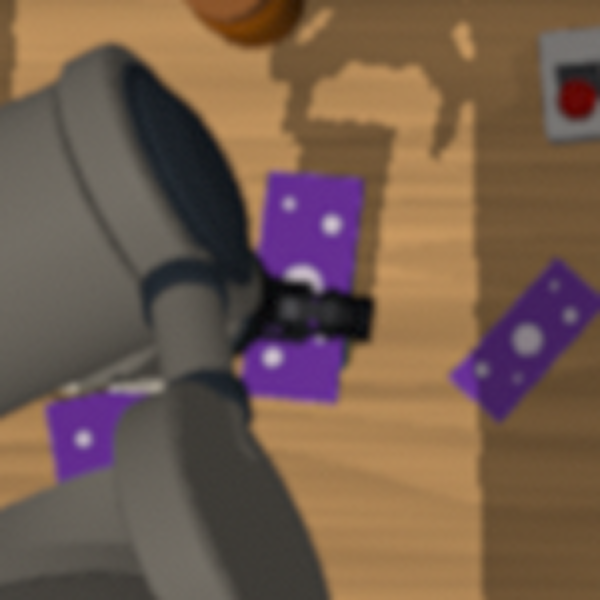

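View pics/side1.png

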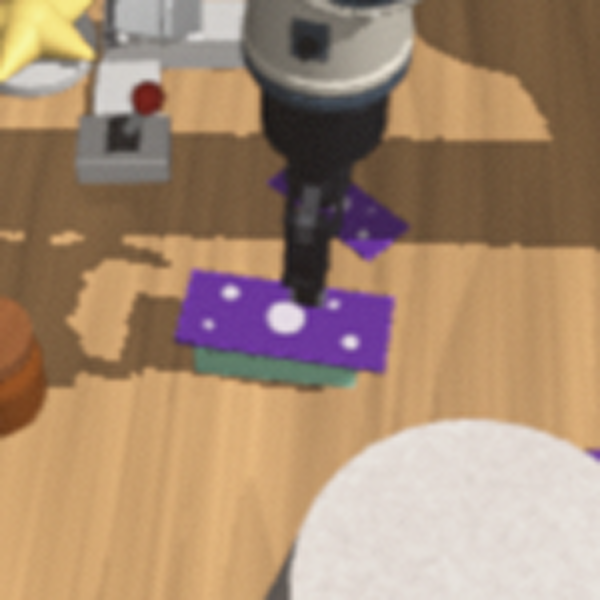

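The gripper is over the middle panel, just behind its centre: around (320,310) in the top crop and (315,290) in the side crop. The long axes are aligned, so I'll descend.

Request:
{"op": "play_rows", "data": {
  "delta_pos": [
    [0,-0.0035,0.02],
    [0,0,0.02],
    [0,0,0.02],
    [0,0,0.015],
    [0,0,0.01],
    [0,0,0.0065],
    [0,0,0],
    [0,0,0]
  ],
  "delta_rot": [
    [0,0,0],
    [0,0,0],
    [0,0,0],
    [0,0,0],
    [0,0,0],
    [0,0,0],
    [0,0,0],
    [0,0,0]
  ],
  "claw": [0.085,0.085,0.085,0.085,0.085,0.085,0.085,0.085]
}}

```text
t: 3.8
tcp_pos: [0.4614, 0.3051, 0.0204]
eef_rot: [[0.996, -0.088, 0.001], [-0.088, -0.996, 0.0], [0.001, -0.0, -1.0]]
force: [0.1, 0.1, -0.4]
gripper_width: 0.0853
```

Request:
{"op": "play_rows", "data": {
  "delta_pos": [
    [0,0,0],
    [0,0,0],
    [0,0,0],
    [0,0,0],
    [0,0,0],
    [0,0,0],
    [0,0,0],
    [0,0,0]
  ],
  "delta_rot": [
    [0,0,0],
    [0,0,0],
    [0,0,0],
    [0,0,0],
    [0,0,0],
    [0,0,0],
    [0,0,0],
    [0,0,0]
  ],
  "claw": [0.078,0.072,0.068,0.065,0.062,0.059,0.056,0.054]
}}

```text
t: 4.6
tcp_pos: [0.4611, 0.305, 0.0201]
eef_rot: [[0.996, -0.088, 0.0], [-0.088, -0.996, 0.0], [0.0, -0.0, -1.0]]
force: [-0.9, -0.6, 7.6]
gripper_width: 0.0592
```

Request:
{"op": "play_rows", "data": {
  "delta_pos": [
    [0,0,0],
    [0,0,-0.005],
    [0,0,-0.01],
    [0,0,-0.015],
    [0,0,-0.02],
    [0,0,-0.02],
    [0,0,0],
    [0,0,0]
  ],
  "delta_rot": [
    [0,0,0],
    [0,0,0],
    [0,0,0],
    [0,0,0],
    [0,0,0],
    [0,0,0],
    [0,0,0],
    [0,0,0]
  ],
  "claw": [0.054,0.054,0.054,0.054,0.054,0.054,0.054,0.054]
}}

```text
t: 5.4
tcp_pos: [0.4612, 0.3051, 0.0903]
eef_rot: [[0.996, -0.088, 0.001], [-0.088, -0.996, 0.001], [0.001, -0.001, -1.0]]
force: [0.8, 0.7, -1.5]
gripper_width: 0.0588
```

```bash
cat >> h.py <<'E'
def snap(tag,P,h=75):
    s=read_state();print(s['t'],s['tcp_pos'].round(4),s['eef_rot'][:2,0].round(4),s['force'].round(1),s['gripper_width'])
    o=[]
    for n in("top","side"):
        p,d=grab_frame(n);np.savez(f"pics/{n}{tag}.npz",p=p,d=d)
        c=proj(n,np.array(P)); x=int(np.clip(c[0],h,512-h));y=int(np.clip(c[1],h,384-h))
        o.append(cv2.resize(p[y-h:y+h,x-h:x+h,::-1],(400,400),interpolation=cv2.INTER_CUBIC))
        W=cloud(n,d);hsv=cv2.cvtColor(p,cv2.COLOR_RGB2HSV)
        m=(hsv[...,0]>125)&(hsv[...,0]<150)&(hsv[...,1]>100)&(d>0)&(np.linalg.norm(W-np.array(P),axis=-1)<.1)&(W[...,2]>.025)
        w=W[m]; 
        if len(w)>30:
            A=np.c_[w[:,:2]-w[:,:2].mean(0),np.ones(len(w))];k=np.linalg.lstsq(A,w[:,2],rcond=None)[0]
            print(n,len(w),rect(w[:,:2]),'z',np.median(w[:,2]).round(4),'slope',k.round(3))
    cv2.imwrite(f"pics/s{tag}.png",np.hstack(o))
E
python3 -c "
from h import *
snap('2',[.48,.304,.11])"
```

```text
5.4 [0.4612 0.3051 0.0903] [ 0.9961 -0.0877] [ 0.8  0.7 -1.5] 0.058787526008154636
top 723 (array([482.1, 297.6]), array([139.3,  56.7]), 2.48) z 0.1151 slope [-0.05  -0.244  0.118]
side 727 (array([484. , 320.6]), array([ 97.6, 137.3]), 84.85) z 0.1146 slope [-0.016  0.171  0.116]
```

View pics/s2.png

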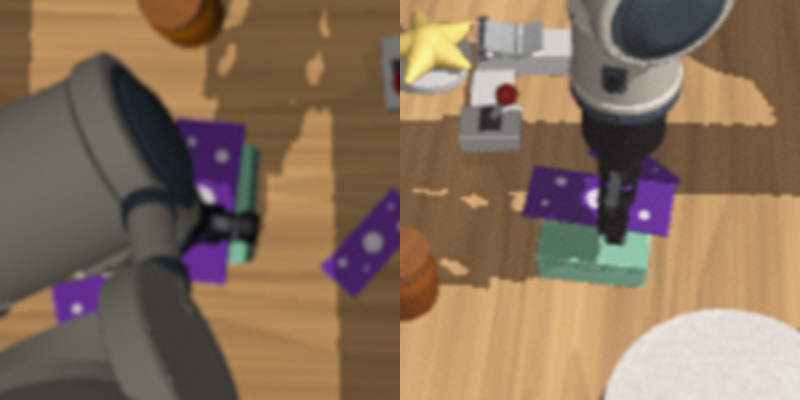

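```bash
cat >> h.py <<'E'
def panel(tag,P,zr,R=.085):
    P=np.array(P)
    for n in("top","side"):
        z=np.load(f"pics/{n}{tag}.npz");p,d=z['p'],z['d'];W=cloud(n,d);hsv=cv2.cvtColor(p,cv2.COLOR_RGB2HSV)
        m=((hsv[...,0]>120)&(hsv[...,0]<155)&(hsv[...,1]>80)&(d>0)&(np.linalg.norm((W-P)[...,:2],axis=-1)<R)&(abs(W[...,2]-P[2])<zr))
        w=W[m]
        if len(w)<40: print(n,'few',len(w));continue
        k0=np.ones(len(w),bool)
        for _ in range(6):
            A=np.c_[w[:,:2]-P[:2],np.ones(len(w))];k=np.linalg.lstsq(A[k0],w[k0,2],rcond=None)[0];r=abs(A@k-w[:,2]);k0=r<.004
        print(n,k0.sum(),rect(w[k0][:,:2]),'zc',k[2].round(4),'slope',k[:2].round(3))
E
python3 -c "
from h import *
panel('2',[.482,.304,.115],.012)"
```

```text
top 710 (array([481.3, 304.3]), array([ 58.8, 138.1]), 85.83) zc 0.115 slope [-0.002  0.002]
side 720 (array([482.4, 302.9]), array([ 62. , 138.8]), 84.85) zc 0.1145 slope [-0.001 -0.004]
```

Request:
{"op": "play_rows", "data": {
  "delta_pos": [
    [0,0,-0.02],
    [0,0,-0.02],
    [-0.008,0.025,0],
    [-0.008,0.0425,0],
    [-0.008,0.0425,0],
    [-0.008,0.0425,0],
    [-0.008,0.0425,0],
    [-0.008,0.0425,0],
    [-0.007,0.04,0.01],
    [0,0.02,0.02]
  ],
  "delta_rot": [
    [0,0,-5.6],
    [0,0,-5.7],
    [0,0,0],
    [0,0,0],
    [0,0,0],
    [0,0,0],
    [0,0,0],
    [0,0,0],
    [0,0,0],
    [0,0,0]
  ],
  "claw": [0.054,0.054,0.054,0.054,0.054,0.054,0.054,0.054,0.054,0.054]
}}

```text
t: 6.5
tcp_pos: [0.4385, 0.0007, 0.0997]
eef_rot: [[0.994, 0.108, 0.001], [0.108, -0.994, -0.0], [0.001, 0.0, -1.0]]
force: [0.1, 0.3, -0.9]
gripper_width: 0.0587
```

Request:
{"op": "play_rows", "data": {
  "delta_pos": [
    [0,0,0.02],
    [0,0,0.02],
    [0,0,0],
    [0,0,0]
  ],
  "delta_rot": [
    [0,0,0],
    [0,0,0],
    [0,0,0],
    [0,0,0]
  ],
  "claw": [0.054,0.054,0.054,0.054]
}}

```text
t: 6.9
tcp_pos: [0.4384, 0.0034, 0.0596]
eef_rot: [[0.994, 0.109, -0.002], [0.109, -0.994, 0.0], [-0.002, -0.0, -1.0]]
force: [0.5, -0.4, -1.1]
gripper_width: 0.0587
```

```bash
python3 -c "
from h import *
snap('3',[.49,.01,.08]);panel('3',[.462,.005,.085],.015)"
```

```text
6.9 [0.4384 0.0034 0.0596] [0.994  0.1093] [ 0.5 -0.4 -1.1] 0.058727755177390296
side 393 (array([458.,  21.]), array([136.6,  91.9]), 5.11) z 0.085 slope [-0.011  0.063  0.086]
top few 0
side 391 (array([459.3,   7.8]), array([137.9,  62.2]), 6.79) zc 0.0849 slope [0.001 0.002]
```

View pics/s3.png

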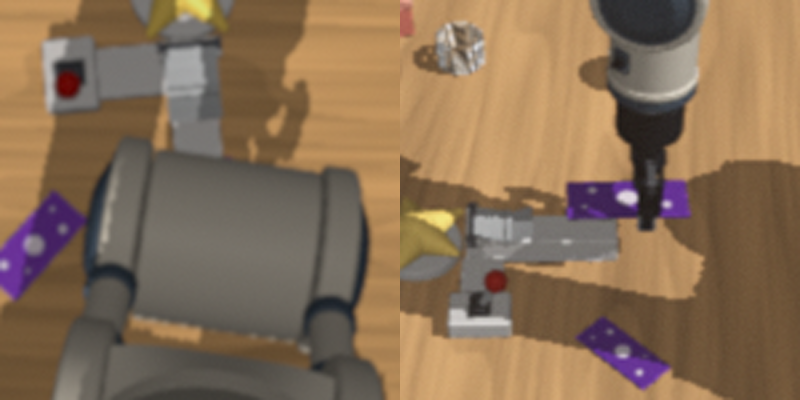

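```bash
cat >> h.py <<'E'
def meas(n,img,c,yaw,w,z1,z2,x0,x1,lab,half=.006):
    """near edge (+y) at height z1, far edge (-y) at z2; report offset mid & slope"""
    e=np.array([np.cos(yaw),np.sin(yaw),0]);f=np.array([-e[1],e[0],0]);r=[]
    for s,z in((1,z1),(-1,z2)):
        C=np.array([*c,z]);A=C+e*x0+f*s*w/2;B=C+e*x1+f*s*w/2
        t,res,pk=edge_pts(n,img,A,B,f,half=half,N=40,M=61);cc,sd,k=fitl(t,pk)
        r.append(f"{'near' if s>0 else 'far'}: mid {np.polyval(cc,.5)*1000:.2f}mm yaw {np.degrees(cc[0]/(x1-x0)):.2f}deg sd {sd*1000:.2f} n{k}")
    print(lab,r)
E
python3 - <<'E'
from h import *
I=lambda n,t:np.load(f"pics/{n}{t}.npz")['p']
L=np.array([.5990,.0210]);y=np.radians(6.3);e=np.array([np.cos(y),np.sin(y)])
for n in('side','top'):
    meas(n,I(n,'0'),L-e*.08,y,.044,.035,.035,-.045,.045,n+' tray0')
    yp=np.radians(-5.03);ep=np.array([np.cos(yp),np.sin(yp)])
    c=np.array([.4612,.3051])+ep*.0205
    meas(n,I(n,'2'),c,yp,.06,.110 if n=='side' else .115,.115,-.065,-.035,n+' panel2 back')
    meas(n,I(n,'2'),c,yp,.06,.110 if n=='side' else .115,.115,0.01,.065,n+' panel2 front')
yp=np.radians(6.27);ep=np.array([np.cos(yp),np.sin(yp)])
c=np.array([.4384,.0034])+ep*.0205
meas('side',I('side','3'),c,yp,.06,.0797,.085,.01,.065,'panel3 front')
meas('side',I('side','3'),c,yp,.06,.0797,.085,-.065,-.04,'panel3 back')
E
```

```text
side tray0 ['near: mid -3.15mm yaw 5.47deg sd 0.42 n23', 'far: mid -2.76mm yaw 0.19deg sd 0.83 n40']
side panel2 back ['near: mid -1.33mm yaw 0.62deg sd 0.24 n32', 'far: mid -1.15mm yaw 1.57deg sd 0.23 n28']
side panel2 front ['near: mid -1.66mm yaw -0.67deg sd 0.39 n35', 'far: mid 0.27mm yaw -1.39deg sd 0.49 n39']
top tray0 ['near: mid 0.29mm yaw 0.51deg sd 0.20 n21', 'far: mid -0.01mm yaw -0.17deg sd 0.29 n30']
top panel2 back ['near: mid -4.89mm yaw 2.10deg sd 0.09 n15', 'far: mid 1.52mm yaw -1.43deg sd 0.24 n30']
top panel2 front ['near: mid -1.11mm yaw -12.92deg sd 1.18 n31', 'far: mid 1.62mm yaw -0.11deg sd 0.30 n35']
panel3 front ['near: mid -0.89mm yaw -1.21deg sd 0.04 n31', 'far: mid 1.54mm yaw -1.31deg sd 0.05 n40']
panel3 back ['near: mid -3.19mm yaw -1.28deg sd 0.05 n39', 'far: mid -0.97mm yaw -1.82deg sd 0.05 n34']
```

The forearm blocks the top view, so only the side view helps. It shows the panel level above the tray's open end, at about (628,198) in the combined picture. I'll lower the front end onto the tray.

Request:
{"op": "play_rows", "data": {
  "delta_pos": [
    [0,0.0013,0.015],
    [0,0,0.015],
    [0,0,0.008],
    [0,0,0.004],
    [0,0,0],
    [0,0,0]
  ],
  "delta_rot": [
    [0,0,0],
    [0,0,0],
    [0,0,0],
    [0,0,0],
    [0,0,0],
    [0,0,0]
  ],
  "claw": [0.054,0.054,0.054,0.054,0.054,0.054]
}}

```text
t: 7.6
tcp_pos: [0.4392, 0.002, 0.0182]
eef_rot: [[0.994, 0.109, 0.0], [0.109, -0.994, -0.0], [0.0, 0.0, -1.0]]
force: [0.4, 1.1, -0.8]
gripper_width: 0.0588
```

Request:
{"op": "play_rows", "data": {
  "delta_pos": [
    [0,0,0.001],
    [0,0,0.001],
    [0,0,0.0005],
    [0,0,0]
  ],
  "delta_rot": [
    [0,0,0],
    [0,0,0],
    [0,0,0],
    [0,0,0]
  ],
  "claw": [0.054,0.054,0.054,0.054]
}}

```text
t: 8.0
tcp_pos: [0.439, 0.002, 0.0153]
eef_rot: [[0.994, 0.109, 0.0], [0.109, -0.994, 0.0], [0.0, 0.0, -1.0]]
force: [0.1, -0.5, -2.0]
gripper_width: 0.0591
```

```bash
python3 -c "
from h import *
snap('4',[.49,.01,.05],60);panel('4',[.462,.004,.041],.015)"
```

```text
8.0 [0.439  0.002  0.0153] [0.994  0.1092] [ 0.1 -0.5 -2. ] 0.05912752043835408
side 383 (array([459. ,  18.8]), array([136.8,  90.8]), 3.81) z 0.0402 slope [-0.019  0.076  0.041]
top few 4
side 379 (array([459.1,   5.9]), array([137.9,  61.5]), 5.78) zc 0.0401 slope [ 0.005 -0.013]
```

View pics/s4.png

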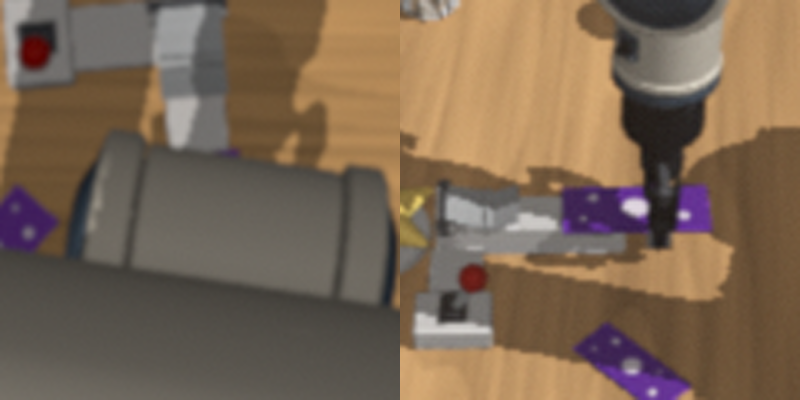

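The panel's front half lies over the tray in the side view, around (635,208), with its top face at z 40 mm, so it is level with the tray. I'll slide it to just short of the clip lip, release, and check the alignment with the top camera.

Request:
{"op": "play_rows", "data": {
  "delta_pos": [
    [0,0,0.0003],
    [0.008,0,0],
    [0.01,0,0],
    [0.01,0,0],
    [0.006,0,0],
    [0,0,0],
    [0,0,0]
  ],
  "delta_rot": [
    [0,0,0],
    [0,0,0],
    [0,0,0],
    [0,0,0],
    [0,0,0],
    [0,0,0],
    [0,0,0]
  ],
  "claw": [0.054,0.054,0.054,0.054,0.054,0.054,0.054]
}}

```text
t: 8.8
tcp_pos: [0.4744, 0.0057, 0.0151]
eef_rot: [[0.994, 0.109, 0.002], [0.109, -0.994, -0.0], [0.002, 0.0, -1.0]]
force: [2.4, -0.3, 3.2]
gripper_width: 0.0592
```

Request:
{"op": "play_rows", "data": {
  "delta_pos": [
    [0,0,0],
    [0,0,0],
    [0,0,0],
    [0,0,0],
    [0,0,-0.03],
    [0,0,-0.04],
    [0,0.02,-0.04],
    [0,0.045,0],
    [0,0.045,0],
    [0,0.045,0]
  ],
  "delta_rot": [
    [0,0,0],
    [0,0,0],
    [0,0,0],
    [0,0,0],
    [0,0,0],
    [0,0,0],
    [0,0,0],
    [0,0,0],
    [0,0,0],
    [0,0,0]
  ],
  "claw": [0.064,0.072,0.08,0.085,0.085,0.085,0.085,0.085,0.085,0.085]
}}

```text
t: 9.8
tcp_pos: [0.4897, -0.15, 0.1255]
eef_rot: [[0.994, 0.11, 0.001], [0.11, -0.994, -0.0], [0.001, 0.0, -1.0]]
force: [0.3, 0.1, -0.1]
gripper_width: 0.0848
```

```bash
python3 -c "
from h import *
snap('5',[.52,.01,.05],60);panel('5',[.4945,.008,.041],.015)"
```

```text
9.8 [ 0.4897 -0.15    0.1255] [0.994  0.1097] [ 0.3  0.1 -0.1] 0.08480279553500372
top 1132 (array([494.7,   9.9]), array([138. ,  58.1]), 5.89) z 0.0396 slope [-0.001  0.002  0.04 ]
side 513 (array([495.1,   7.7]), array([134.9,  64.9]), 6.28) z 0.0403 slope [0.001 0.    0.04 ]
top 1152 (array([494.2,  10.3]), array([138.8,  59. ]), 6.23) zc 0.0397 slope [-0.001  0.003]
side 520 (array([494.6,   8.4]), array([135.7,  63.5]), 6.28) zc 0.0403 slope [0.001 0.002]
```

View pics/s5.png

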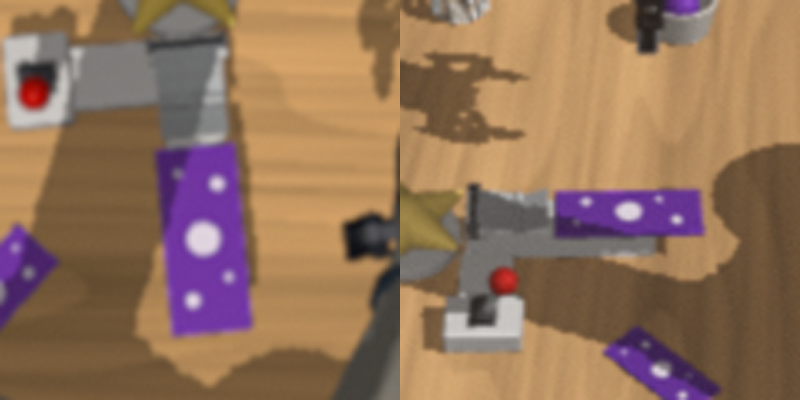

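```bash
cat >> h.py <<'E'
def ray(n,uv,z):
    c=camera_params(n);K=c['intrinsics'];E=c['extrinsics']
    r=np.c_[(uv[:,0]-K[0,2])/K[0,0],(uv[:,1]-K[1,2])/K[1,1],np.ones(len(uv))]@E[:3,:3].T
    s=(z-E[2,3])/r[:,2]; return E[:3,3]+r*s[:,None]
def strip(tag,x0,x1,yc,z,hw):
    """long-edge fit of raised strip in top view via depth mask; hw half window"""
    q=np.load(f"pics/top{tag}.npz");d=q['d'];W=cloud('top',d)
    m=(W[...,2]>z*.5)&(W[...,2]<z+.012)&(d>0)
    L=[];R=[]
    for v in range(d.shape[0]):
        c=ray('top',np.array([[256.,v]]),z)[0]
        row=np.where(m[v]&(W[v,:,0]>x0)&(W[v,:,0]<x1)&(abs(W[v,:,1]-yc)<hw))[0]
        if len(row)<8: continue
        L.append((row.min()-.5,v));R.append((row.max()+.5,v))
    o=[]
    for s in(L,R):
        P=ray('top',np.array(s,float),z);k=np.ones(len(P),bool)
        for _ in range(4):
            cc=np.polyfit(P[k,0],P[k,1],1);r=P[:,1]-np.polyval(cc,P[:,0]);k=abs(r)<.003
        o.append(cc); 
    xm=(x0+x1)/2
    w=(np.polyval(o[0],xm)-np.polyval(o[1],xm))*1000*np.cos(np.arctan(o[0][0]))
    print(tag,'n',len(L),'yaw L/R',[round(float(np.degrees(np.arctan(a[0]))),2) for a in o],'width',round(w,1),'mid y(mm) at x',xm,round(float(np.mean([np.polyval(a,xm) for a in o]))*1000,2))
    return np.mean(o,0)
E
python3 - <<'E'
from h import *
a=strip('0',.476,.566,.012,.035,.045)
b=strip('5',.432,.555,.01,.04,.05)
for x in(.43,.4945,.56): print(x,'tray',np.polyval(a,x)*1000,'panel',np.polyval(b,x)*1000)
E
```

```text
0 n 36 yaw L/R [5.78, 5.98] width 43.9 mid y(mm) at x 0.5209999999999999 13.06
5 n 50 yaw L/R [6.36, 6.08] width 59.9 mid y(mm) at x 0.49350000000000005 10.68
0.43 tray 3.6885562541650803 panel 3.762911421430447
0.4945 tray 10.332316556627891 panel 10.791590920222353
0.56 tray 17.07908089478781 panel 17.929242194189335
```

```bash
python3 -c "
from h import *
s=read_state();print(s['t'],s['tcp_pos'])
e=s['eef_rot'];print(e.T@(np.array([.4744,.0056,.0151])-s['tcp_pos']))"
```

```text
9.9 [ 0.49067807 -0.15317112  0.12520442]
[ 0.000368   -0.15980822  0.1098063 ]
```

Request:
{"op": "play_rows", "data": {
  "delta_pos": [
    [0,-0.035,0],
    [0,-0.045,0],
    [0,-0.045,0],
    [0,-0.035,0.01],
    [0,0,0.03],
    [0,0,0.03],
    [0,0,0.025],
    [0,0,0.0145],
    [0,0,0],
    [0,0,0]
  ],
  "delta_rot": [
    [0,0,0],
    [0,0,0],
    [0,0,0],
    [0,0,0],
    [0,0,0],
    [0,0,0],
    [0,0,0],
    [0,0,0],
    [0,0,0],
    [0,0,0]
  ],
  "claw": [0.085,0.085,0.085,0.085,0.085,0.085,0.085,0.085,0.085,0.085]
}}

```text
t: 10.9
tcp_pos: [0.472, 0.0109, 0.0157]
eef_rot: [[0.994, 0.109, -0.001], [0.109, -0.994, 0.0], [-0.001, -0.0, -1.0]]
force: [0.7, 0.2, -0.1]
gripper_width: 0.0851
```

Request:
{"op": "play_rows", "data": {
  "delta_pos": [
    [0,0.003,0],
    [0,0.003,0],
    [0,0,0],
    [0,0,0]
  ],
  "delta_rot": [
    [0,0,0],
    [0,0,0],
    [0,0,0],
    [0,0,0]
  ],
  "claw": [0.085,0.085,0.085,0.085]
}}

```text
t: 11.3
tcp_pos: [0.4731, 0.0045, 0.0159]
eef_rot: [[0.994, 0.109, 0.001], [0.109, -0.994, -0.0], [0.001, 0.0, -1.0]]
force: [-0.2, -0.1, -0.8]
gripper_width: 0.0849
```

Request:
{"op": "play_rows", "data": {
  "delta_pos": [
    [0,-0.0005,0.0005],
    [0,0,0],
    [0,0,0],
    [0,0,0],
    [0,0,0],
    [0,0,0],
    [0,0,0],
    [0,0,0]
  ],
  "delta_rot": [
    [0,0,0],
    [0,0,0],
    [0,0,0],
    [0,0,0],
    [0,0,0],
    [0,0,0],
    [0,0,0],
    [0,0,0]
  ],
  "claw": [0.078,0.072,0.068,0.065,0.062,0.059,0.056,0.054],
  "newtons": 50
}}

```text
t: 12.1
tcp_pos: [0.4729, 0.0052, 0.0153]
eef_rot: [[0.994, 0.109, 0.0], [0.109, -0.994, 0.0], [0.0, 0.0, -1.0]]
force: [-1.0, 0.4, 8.4]
gripper_width: 0.0584
```

Request:
{"op": "play_rows", "data": {
  "delta_pos": [
    [0,0,-0.0003],
    [0.005,0,0],
    [0.007,0,0],
    [0.007,0,0],
    [0.007,0,0],
    [0.006,0,0],
    [0.004,0,0],
    [0,0,0]
  ],
  "delta_rot": [
    [0,0,0],
    [0,0,0],
    [0,0,0],
    [0,0,0],
    [0,0,0],
    [0,0,0],
    [0,0,0],
    [0,0,0]
  ],
  "claw": [0.054,0.054,0.054,0.054,0.054,0.054,0.054,0.054]
}}

```text
t: 12.9
tcp_pos: [0.5056, 0.0094, 0.0152]
eef_rot: [[0.994, 0.109, -0.006], [0.109, -0.994, 0.0], [-0.006, -0.001, -1.0]]
force: [-17.9, -0.6, 21.1]
gripper_width: 0.0586
```

```bash
python3 -c "
from h import *
snap('6',[.55,.01,.05],60);panel('6',[.53,.012,.041],.015)"
```

```text
12.9 [0.5056 0.0094 0.0152] [0.994  0.1094] [-17.9  -0.6  21.1] 0.058624553068892804
side 323 (array([521.7,  14.7]), array([ 98.6, 128.2]), 76.87) z 0.0401 slope [-0.056  0.201  0.042]
top few 0
side 315 (array([528.3,  11.4]), array([136.8,  66.3]), 6.33) zc 0.04 slope [0.004 0.01 ]
```

View pics/s6.png

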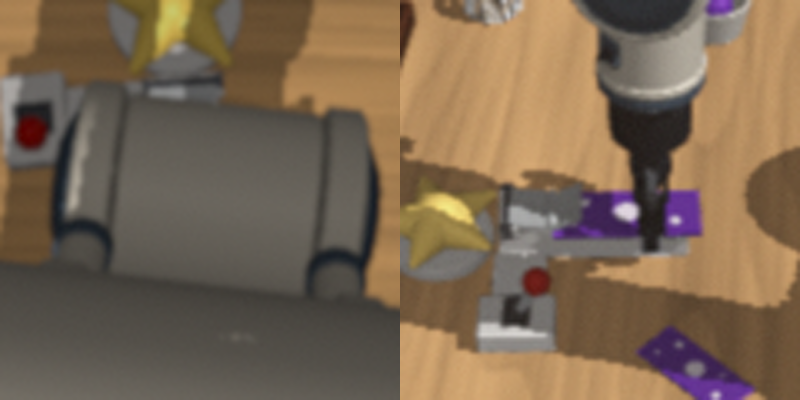

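The panel's front edge is entering under the clip lip, at about (570,215) in the side view. The gripper is pressing the panel down with about 20 N, so I'll ease it up before pushing on.

Request:
{"op": "play_rows", "data": {
  "delta_pos": [
    [0,0,-0.0008],
    [0.001,0,0],
    [0.003,0,0],
    [0,0,0]
  ],
  "delta_rot": [
    [0,0,0],
    [0,0,0],
    [0,0,0],
    [0,0,0]
  ],
  "claw": [0.054,0.054,0.054,0.054]
}}

```text
t: 13.4
tcp_pos: [0.5131, 0.0096, 0.0159]
eef_rot: [[0.994, 0.109, 0.0], [0.109, -0.994, 0.0], [0.0, 0.0, -1.0]]
force: [-1.7, 0.6, -1.3]
gripper_width: 0.0587
```

Request:
{"op": "play_rows", "data": {
  "delta_pos": [
    [0.003,0,0],
    [0.004,0,0],
    [0.004,0,0],
    [0.004,0,0],
    [0.003,0,0],
    [0.001,0,0],
    [0,0,0]
  ],
  "delta_rot": [
    [0,0,0],
    [0,0,0],
    [0,0,0],
    [0,0,0],
    [0,0,0],
    [0,0,0],
    [0,0,0]
  ],
  "claw": [0.054,0.054,0.054,0.054,0.054,0.054,0.054]
}}

```text
t: 14.1
tcp_pos: [0.532, 0.0116, 0.0161]
eef_rot: [[0.994, 0.109, 0.001], [0.109, -0.994, 0.0], [0.001, 0.0, -1.0]]
force: [-0.2, -0.8, -2.6]
gripper_width: 0.0589
```

```bash
python3 -c "
from h import *
snap('7',[.57,.01,.05],60);panel('7',[.55,.015,.041],.015)"
```

```text
14.1 [0.532  0.0116 0.0161] [0.994  0.1091] [-0.2 -0.8 -2.6] 0.05885301090860134
side 232 (array([554.2,  32.8]), array([137.8,  98.1]), 7.43) z 0.0411 slope [-0.093  0.246  0.043]
top few 0
side 226 (array([555.7,  15. ]), array([138. ,  62.5]), 6.25) zc 0.0405 slope [-0.011  0.002]
```

View pics/s7.png

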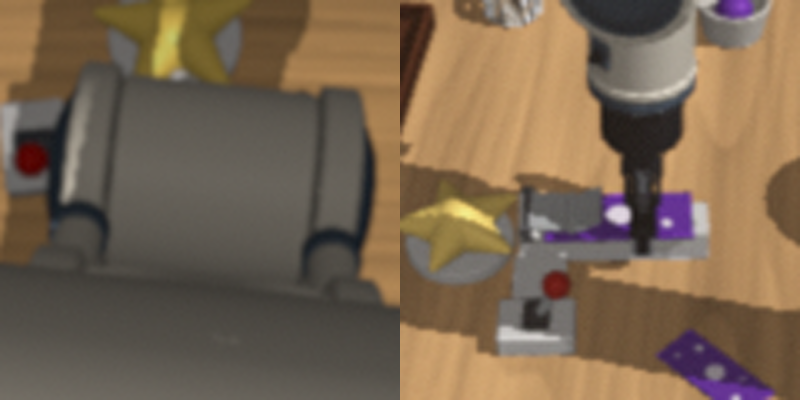

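Request:
{"op": "play_rows", "data": {
  "delta_pos": [
    [0.0015,0,0],
    [0.0015,0,0],
    [0.001,0,0],
    [0,0,0]
  ],
  "delta_rot": [
    [0,0,0],
    [0,0,0],
    [0,0,0],
    [0,0,0]
  ],
  "claw": [0.054,0.054,0.054,0.054]
}}

```text
t: 14.6
tcp_pos: [0.5355, 0.0121, 0.016]
eef_rot: [[0.994, 0.109, -0.0], [0.109, -0.994, 0.0], [-0.0, -0.0, -1.0]]
force: [-3.0, 0.9, -1.4]
gripper_width: 0.0585
```

Request:
{"op": "play_rows", "data": {
  "delta_pos": [
    [0.001,0,0],
    [0.001,0,0],
    [0,0,0]
  ],
  "delta_rot": [
    [0,0,0],
    [0,0,0],
    [0,0,0]
  ],
  "claw": [0.054,0.054,0.054]
}}

```text
t: 14.9
tcp_pos: [0.5372, 0.0123, 0.016]
eef_rot: [[0.994, 0.109, -0.001], [0.109, -0.994, 0.0], [-0.001, -0.0, -1.0]]
force: [-4.0, -0.4, -2.0]
gripper_width: 0.0585
```

Request:
{"op": "play_rows", "data": {
  "delta_pos": [
    [0.001,0,0],
    [0.001,0,0],
    [0,0,0]
  ],
  "delta_rot": [
    [0,0,0],
    [0,0,0],
    [0,0,0]
  ],
  "claw": [0.054,0.054,0.054]
}}

```text
t: 15.2
tcp_pos: [0.5372, 0.0125, 0.0156]
eef_rot: [[0.994, 0.109, -0.004], [0.109, -0.994, 0.0], [-0.004, -0.001, -1.0]]
force: [-11.8, -2.9, -2.2]
gripper_width: 0.0586
```

Request:
{"op": "play_rows", "data": {
  "delta_pos": [
    [0.001,0,0],
    [0,0,0],
    [0,0,0]
  ],
  "delta_rot": [
    [0,0,0],
    [0,0,0],
    [0,0,0]
  ],
  "claw": [0.054,0.054,0.054]
}}

```text
t: 15.5
tcp_pos: [0.5373, 0.0126, 0.0154]
eef_rot: [[0.994, 0.109, -0.006], [0.109, -0.994, 0.0], [-0.006, -0.001, -1.0]]
force: [-16.2, -4.3, -1.0]
gripper_width: 0.0586
```

Request:
{"op": "play_rows", "data": {
  "delta_pos": [
    [-0.0015,0,0],
    [0,0,0],
    [0,0,0],
    [0,0,0],
    [0,0,0],
    [0,0,0],
    [0,0,-0.03],
    [0,0,-0.04],
    [0,0,-0.04],
    [0,0,0]
  ],
  "delta_rot": [
    [0,0,0],
    [0,0,0],
    [0,0,0],
    [0,0,0],
    [0,0,0],
    [0,0,0],
    [0,0,0],
    [0,0,0],
    [0,0,0],
    [0,0,0]
  ],
  "claw": [0.054,0.064,0.072,0.08,0.085,0.085,0.085,0.085,0.085,0.085]
}}

```text
t: 16.5
tcp_pos: [0.5415, 0.0123, 0.1307]
eef_rot: [[0.994, 0.109, 0.008], [0.109, -0.994, -0.001], [0.007, 0.001, -1.0]]
force: [-0.1, -0.6, -1.4]
gripper_width: 0.0849
```

Request:
{"op": "play_rows", "data": {
  "delta_pos": [
    [0,0.02,0],
    [0,0.045,0],
    [0,0.045,0],
    [0,0.045,0],
    [0,0.02,0]
  ],
  "delta_rot": [
    [0,0,0],
    [0,0,0],
    [0,0,0],
    [0,0,0],
    [0,0,0]
  ],
  "claw": [0.085,0.085,0.085,0.085,0.085]
}}

```text
t: 17.0
tcp_pos: [0.5583, -0.1651, 0.1258]
eef_rot: [[0.994, 0.107, 0.001], [0.107, -0.994, -0.001], [0.001, 0.001, -1.0]]
force: [0.7, 0.2, 0.8]
gripper_width: 0.0848
```

```bash
python3 - <<'E'
from h import *
snap('8',[.57,.04,.05],60);panel('8',[.54,.015,.041],.012)
a=strip('0',.476,.566,.012,.035,.045)
b=strip('8',.496,.560,.015,.04,.05)
for x in(.49,.56): print(x,'tray',np.polyval(a,x)*1000,'panel',np.polyval(b,x)*1000)
s=read_state();print(s['tcp_pos'])
E
```

```text
17.0 [ 0.5583 -0.1651  0.1258] [0.9942 0.1073] [0.7 0.2 0.8] 0.08479278359755453
top 663 (array([557.8,  16.5]), array([135.9,  58.1]), 6.17) z 0.0397 slope [ 0.004 -0.003  0.04 ]
side 321 (array([560.1,  15.6]), array([135.6,  62.8]), 7.17) z 0.0401 slope [0.005 0.009 0.04 ]
top 685 (array([555. ,  16.7]), array([130.4,  58.8]), 6.21) zc 0.0397 slope [-0.001  0.002]
side 330 (array([556.6,  14.8]), array([130.3,  63.6]), 6.49) zc 0.0401 slope [0.004 0.007]
0 n 36 yaw L/R [5.78, 5.98] width 43.9 mid y(mm) at x 0.5209999999999999 13.06
8 n 26 yaw L/R [6.13, 6.14] width 60.0 mid y(mm) at x 0.528 14.31
0.49 tray 9.868798395990954 panel 10.226225465255146
0.56 tray 17.07908089478781 panel 17.7493967430124
[ 0.55828328 -0.16432371  0.12565375]
```

View pics/s8.png

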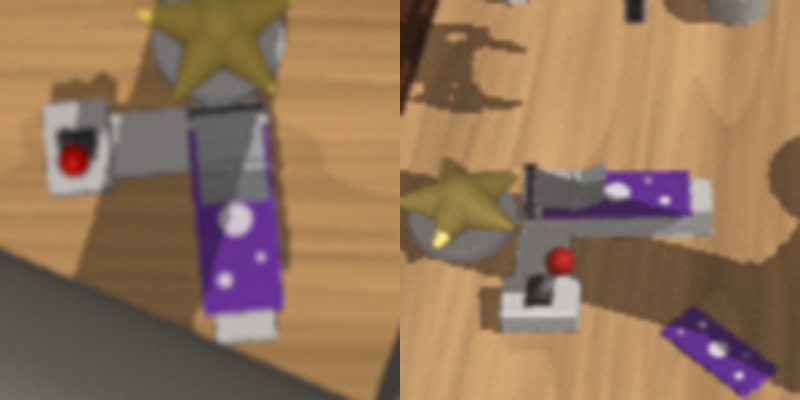

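The panel looks home: about 20 mm of tray shows behind it at (245,327), as expected, and it is even on both sides of the clip. The top-view edge fit puts it within about 0.5 mm of centre and about 0.3° of straight. Next is the switch, with fingers closed, approaching from behind the knob at (72,160).

Request:
{"op": "play_rows", "data": {
  "delta_pos": [
    [0.003,-0.02,0],
    [0.004,-0.045,0],
    [0.004,-0.045,0],
    [0.004,-0.045,0],
    [0.004,-0.045,0],
    [0.003,-0.045,0],
    [0.003,-0.033,0],
    [0,-0.014,0],
    [0,0,0],
    [0,0,0]
  ],
  "delta_rot": [
    [0,0,0],
    [0,0,0],
    [0,0,0],
    [0,0,0],
    [0,0,0],
    [0,0,0],
    [0,0,0],
    [0,0,0],
    [0,0,0],
    [0,0,0]
  ],
  "claw": [0.06,0.03,0,0,0,0,0,0,0,0],
  "newtons": 20
}}

```text
t: 18.1
tcp_pos: [0.5507, 0.1312, 0.1259]
eef_rot: [[0.994, 0.11, -0.0], [0.11, -0.994, -0.0], [-0.0, 0.0, -1.0]]
force: [-0.2, -0.6, -0.0]
gripper_width: -0.0001
```

```bash
python3 - <<'E'
from h import *
snap('9',[.58,.10,.08],60)
s=read_state();e=s['eef_rot'];print(e.T@(np.array([.5518,.1292,.057])-s['tcp_pos']))
E
```

```text
18.1 [0.5507 0.1312 0.1259] [0.9939 0.1098] [-0.2 -0.6 -0. ] -0.00013361537712453452
top 185 (array([568.9,  26. ]), array([106.2,  41.2]), 6.17) z 0.0399 slope [ 0.012 -0.01   0.04 ]
side 100 (array([569.5,  33.5]), array([112.3,  29.4]), 5.46) z 0.0403 slope [-0.023  0.018  0.04 ]
[0.00068971 0.00131362 0.06899471]
```

View pics/s9.png

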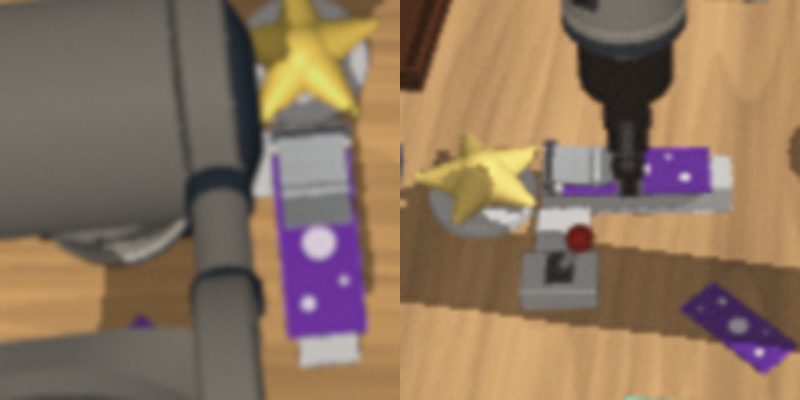

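The tool is above and behind the knob, with the knob at (580,238) in the side view. I'll descend and sweep.

Request:
{"op": "play_rows", "data": {
  "delta_pos": [
    [0,0.0013,0.02],
    [0,0,0.025],
    [0,0,0.018],
    [0,0,0.006],
    [0,0,0],
    [0.01,0,0],
    [0.006,0,0],
    [0,0,0]
  ],
  "delta_rot": [
    [0,0,0],
    [0,0,0],
    [0,0,0],
    [0,0,0],
    [0,0,0],
    [0,0,0],
    [0,0,0],
    [0,0,0]
  ],
  "claw": [0,0,0,0,0,0,0,0]
}}

```text
t: 19.0
tcp_pos: [0.569, 0.1321, 0.058]
eef_rot: [[0.994, 0.109, 0.003], [0.109, -0.994, 0.0], [0.003, -0.0, -1.0]]
force: [-0.5, 0.2, -0.2]
gripper_width: 0.0001
```

```bash
python3 - <<'E'
from h import *
snap('10',[.58,.12,.07],50)
E
```

```text
19.0 [0.569  0.1321 0.058 ] [0.994  0.1091] [-0.5  0.2 -0.2] 0.0001490809607864924
top 110 (array([573.9,  38.9]), array([93.4, 16.7]), 6.21) z 0.0394 slope [ 0.027 -0.119  0.04 ]
side 61 (array([566.9,  92.5]), array([ 96.1, 117.9]), 10.95) z 0.0398 slope [-0.148  1.004  0.051]
```

View pics/s10.png

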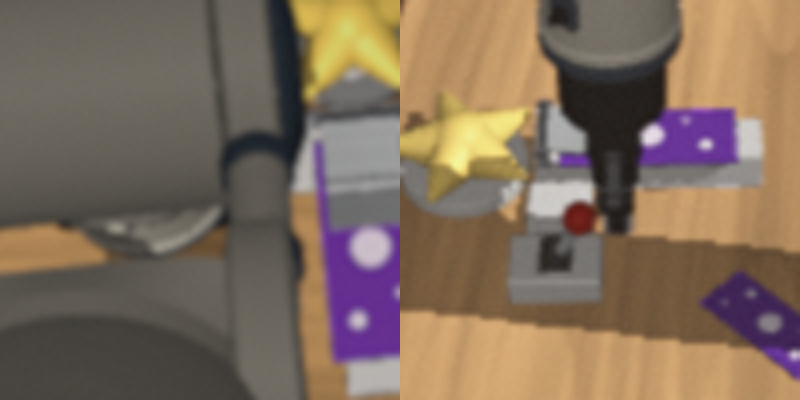

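The finger is right behind the knob at (580,217). I'll push towards the star.

Request:
{"op": "play_rows", "data": {
  "delta_pos": [
    [0.005,0,0],
    [0.006,0,0],
    [0.006,0,0],
    [0.006,0,0],
    [0.006,0,0],
    [0.006,0,0],
    [0.005,0,0],
    [0.003,0,0],
    [0,0,0]
  ],
  "delta_rot": [
    [0,0,0],
    [0,0,0],
    [0,0,0],
    [0,0,0],
    [0,0,0],
    [0,0,0],
    [0,0,0],
    [0,0,0],
    [0,0,0]
  ],
  "claw": [0,0,0,0,0,0,0,0,0]
}}

```text
t: 20.0
tcp_pos: [0.6102, 0.1367, 0.057]
eef_rot: [[0.994, 0.109, 0.0], [0.109, -0.994, 0.0], [0.0, -0.0, -1.0]]
force: [-0.3, 0.0, -0.6]
gripper_width: 0.0003
```

Request:
{"op": "play_rows", "data": {
  "delta_pos": [
    [0.0015,0,0],
    [0.0015,0,0],
    [0,0,0]
  ],
  "delta_rot": [
    [0,0,0],
    [0,0,0],
    [0,0,0]
  ],
  "claw": [0,0,0]
}}

```text
t: 20.3
tcp_pos: [0.6128, 0.137, 0.057]
eef_rot: [[0.994, 0.109, -0.0], [0.109, -0.994, 0.0], [-0.0, -0.0, -1.0]]
force: [-1.1, 0.4, -0.7]
gripper_width: 0.0
```

```bash
python3 - <<'E'
from h import *
snap('11',[.60,.12,.07],50)
E
```

```text
20.3 [0.6128 0.137  0.057 ] [0.994  0.1092] [-1.1  0.4 -0.7] 3.5035741675982795e-05
top 71 (array([584. ,  40.1]), array([73.9, 16.9]), 6.69) z 0.04 slope [ 0.01  -0.128  0.041]
side 63 (array([597.9,  85.7]), array([124.1,  57.3]), 67.69) z 0.0398 slope [-0.171  0.966  0.043]
```

View pics/s11.png

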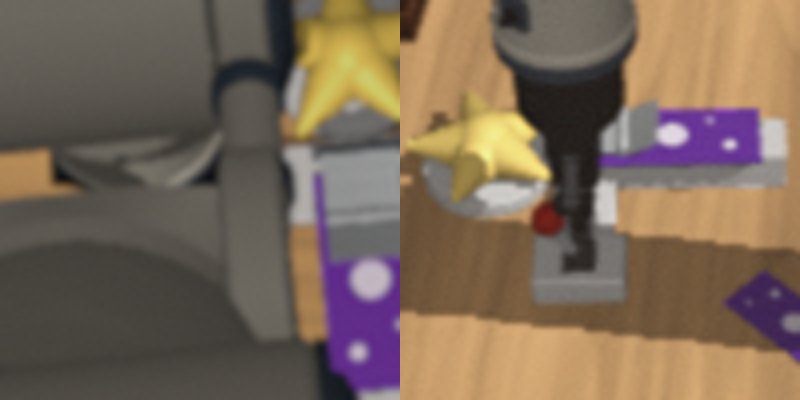

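The knob at (548,218) is well over towards the star. I'll keep pushing until the end stop shows in the force.

Request:
{"op": "play_rows", "data": {
  "delta_pos": [
    [0.002,0,0],
    [0.002,0,0],
    [0,0,0]
  ],
  "delta_rot": [
    [0,0,0],
    [0,0,0],
    [0,0,0]
  ],
  "claw": [0,0,0]
}}

```text
t: 20.7
tcp_pos: [0.6165, 0.1374, 0.0569]
eef_rot: [[0.994, 0.109, -0.001], [0.109, -0.994, -0.0], [-0.001, -0.0, -1.0]]
force: [-3.7, -0.3, 0.1]
gripper_width: 0.0003
```

Request:
{"op": "play_rows", "data": {
  "delta_pos": [
    [0.0015,0,0],
    [0.001,0,0],
    [0,0,0]
  ],
  "delta_rot": [
    [0,0,0],
    [0,0,0],
    [0,0,0]
  ],
  "claw": [0,0,0]
}}

```text
t: 21.0
tcp_pos: [0.6169, 0.1374, 0.0567]
eef_rot: [[0.994, 0.109, -0.005], [0.109, -0.994, -0.001], [-0.005, 0.0, -1.0]]
force: [-14.2, -1.9, 7.0]
gripper_width: 0.0
```

The hard stop is reached: 14 N with no further travel. I'll back off and clear the view.

Request:
{"op": "play_rows", "data": {
  "delta_pos": [
    [-0.01,0,0],
    [-0.03,0,0],
    [-0.02,0,-0.02],
    [0,0,-0.04],
    [0,0,-0.04],
    [0,0.04,-0.02],
    [0,0.045,0],
    [0,0.045,0],
    [0,0.045,0],
    [0,0.045,0]
  ],
  "delta_rot": [
    [0,0,0],
    [0,0,0],
    [0,0,0],
    [0,0,0],
    [0,0,0],
    [0,0,0],
    [0,0,0],
    [0,0,0],
    [0,0,0],
    [0,0,0]
  ],
  "claw": [0,0,0,0,0,0,0,0,0,0]
}}

```text
t: 22.0
tcp_pos: [0.5839, -0.0895, 0.1775]
eef_rot: [[0.994, 0.109, 0.002], [0.109, -0.994, -0.0], [0.002, 0.001, -1.0]]
force: [0.5, 0.5, -0.1]
gripper_width: 0.0002
```

Request:
{"op": "play_rows", "data": {
  "delta_pos": [
    [0,0.045,0],
    [0,0.045,0],
    [0,0.03,0],
    [0,0,0],
    [0,0,0]
  ],
  "delta_rot": [
    [0,0,0],
    [0,0,0],
    [0,0,0],
    [0,0,0],
    [0,0,0]
  ],
  "claw": [0,0,0,0,0]
}}

```text
t: 22.5
tcp_pos: [0.5967, -0.2073, 0.177]
eef_rot: [[0.994, 0.108, 0.001], [0.108, -0.994, -0.0], [0.001, 0.0, -1.0]]
force: [-0.5, 0.2, -0.3]
gripper_width: -0.0001
```

```bash
python3 - <<'E'
from h import *
snap('12',[.57,.06,.05],70);panel('12',[.54,.015,.041],.012)
a=strip('0',.476,.566,.012,.035,.045)
b=strip('12',.496,.560,.015,.04,.05)
for x in(.49,.56): print(x,'tray',np.polyval(a,x)*1000,'panel',np.polyval(b,x)*1000)
L=np.array([.599,.0207]);y=np.radians(6.2);R=np.array([[np.cos(y),-np.sin(y)],[np.sin(y),np.cos(y)]])
for t in('0','12'):
    z=np.load(f"pics/top{t}.npz");p,d=z['p'],z['d'];W=cloud('top',d);hsv=cv2.cvtColor(p,cv2.COLOR_RGB2HSV)
    r=(((hsv[...,0]<5)|(hsv[...,0]>176))&(hsv[...,1]>200)&(hsv[...,2]>60))&(d>0)&(W[...,2]>.045)
    w=W[r];print(t,'knob light xy',((w.mean(0)[:2]-L)@R).round(4),len(w))
    v=(hsv[...,0]>125)&(hsv[...,0]<150)&(hsv[...,1]>90)&(d>0)&(abs(W[...,2]-.04)<.006)
    q=(W[v][:,:2]-L)@R;q=q[abs(q[:,1])<.035];
    if t!='0':
        mid=q[abs(q[:,1])<.02];print('panel rear light x',mid[:,0].min()-.0012,'expected -.110', 'front-most violet',q[:,0].max())
        for s in(-.02,0,.02): print(s,q[abs(q[:,1]-s)<.006][:,0].min())
E
```

```text
22.5 [ 0.5967 -0.2073  0.177 ] [0.9942 0.1079] [-0.5  0.2 -0.3] -0.0001339709393821275
top 604 (array([557.2,  16.4]), array([136.4,  57.7]), 6.19) z 0.0395 slope [0.001 0.001 0.04 ]
side 312 (array([560.3,  18.5]), array([136.7,  60.6]), 10.23) z 0.0401 slope [0.003 0.006 0.04 ]
top 653 (array([553.7,  16.5]), array([129.5,  59. ]), 6.48) zc 0.0395 slope [-0.     0.001]
side 333 (array([556.6,  13.5]), array([130.1,  65.7]), 6.44) zc 0.0402 slope [-0.002  0.006]
0 n 36 yaw L/R [5.78, 5.98] width 43.9 mid y(mm) at x 0.5209999999999999 13.06
12 n 26 yaw L/R [6.93, 5.88] width 59.6 mid y(mm) at x 0.528 14.14
0.49 tray 9.868798395990954 panel 9.874431030433637
0.56 tray 17.07908089478781 panel 17.73159302532467
0 knob light xy [0.0084 0.1134] 49
12 knob light xy [0.0522 0.1136] 50
panel rear light x -0.11138735551966432 expected -.110 front-most violet 0.027153646280283775
-0.02 -0.10918285832727434
0 -0.11018735551966431
0.02 -0.09819201606880137
```

View pics/s12.png

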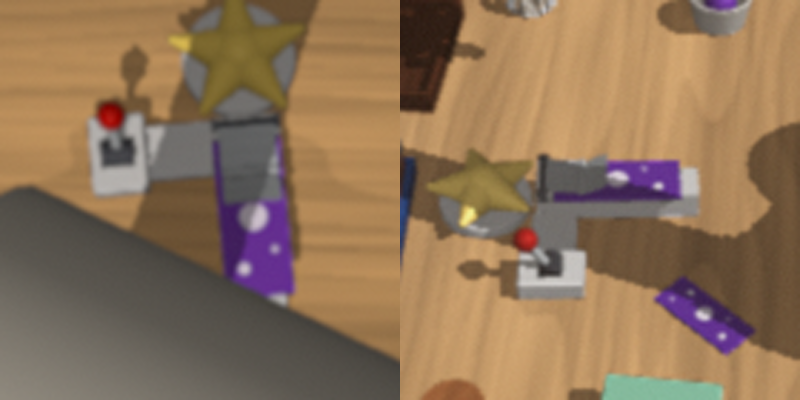

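The final view shows the panel home, with its front violet reaching light x ≈ 28 mm. The knob at (110,117) leans towards the star, and the gripper is clear of everything. Handing in.

```bash
python3 -c "
from rig import *
print(job_done())"
```

```text
the job is handed in; nothing more can be done
None
```

The violet panel is home under the clip and released, the red switch is flipped fully over towards the star, and I handed the job in at about 22.6 s.

**What I did:** I picked the middle-sized panel off the mint box and laid its front end on the tray. I let go once just short of the clip to check its alignment from above. Then I re-gripped it by its long edges and slid it in, so that its own edge lifted the clip. After letting go, I pushed the switch over with closed fingers.

**Last checks:**
- **Fully home:** The panel stopped advancing at the stop with 12–16 N of push. Afterwards the top camera put its rear edge at about -110 to -111 mm along the tray, where -110 is expected.
- **Centred and straight:** It was within about 0.5 mm of centre and 0.3° of straight just after release. The final frame also had it within about 0.7 mm, though the arm hid part of its left edge there. That made the yaw reading less sure, with the two edges giving 6.9° and 5.9°.
- **Switch:** The lever met its end stop at 14 N with no further travel. The camera put the knob at 52 mm; full on should be about 54 mm.

**What disagreed:**
- The top camera read about 2 mm further left (+y) than the robot's own position, so I judged alignment only by comparing panel and tray within the top camera's pictures.
- While entering the clip, the gripper briefly pressed the panel down with about 21 N, and I eased it off.
- The side view's panel yaw was unreliable.
- I did not measure whether the box had moved. It showed no visible shift.

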